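Set out the yellow-stoppered calibration flasks in their holders

ROBOT

A 7-joint arm with a two-finger parallel gripper is mounted at the origin on the work surface. World frame = base frame: x ahead of the robot, y to its left, z up, the work surface at z = 0. Lengths are in m, angles in rad, forces in N, time in s.
With the tool pointing down it reaches from about 0.375 to 0.925 m from the base axis. Payload 3.1 kg.
Tool frame: the origin (TCP) lies on the centre line of the jaws, within the pads' length; the fingertips stand 14 mm ahead of it and the grasp point (between the pads) lies 5 mm behind it; x points along the fingers, y is the direction in which the jaws open and shut, and the axes are right-handed (so a half turn about x gives the same grasp; the last joint's range is limited). The gripper opens to 85 mm and grips with 20 to 120 N. Pads are 22 mm wide; open, the fingers measure 114 mm over their backs; the gripper's body (76 mm by 85 mm) begins 54 mm behind the grasp point. The pads swing forward as they close: fully open they stand 13 mm farther back than shut.
Start: joints at [1.025, 0.383, 0.044, 1.598, -0.018, 1.161, -0.05], TCP at [0.281, -0.586, 0.245] pointing down, gripper open.
Joint ranges: [-2.61, 2.61], [-0.41, 2.15], [-1.48, 1.57], [0, 2.5], [-1.57, 4.71], [0.05, 1.97], [-2.85, 2.85]. Speed limits (rad/s): [2.79, 2.79, 3.14, 3.14, 3.14, 3.14, 3.14].

INTERFACE

Orientations are given as a 3x3 rotation matrix whose columns are the frame's x, y, z axes.
In Python, from workcell import sense, snapshot, camera_params, sign_off, search_frame, outline_of gives the robot as it stands.
- The arm moves only by the tool move_arm, never from a script. Its argument "rows" is a list of rows, each a list of 5 numbers: the shift along the tool's x, y, z in cm, then the turn about the tool's x in degrees, then the finger opening in cm, from 0 to 8.54. A call has 1 to 20 rows; each row shifts and turns the commanded pose from where the row before left it, along the tool's axes as they then stand; what a row does not reach is not made up. A row lasts 1/10 s, in which the tool goes at most 50 mm and 8.59 degrees, less where a joint would pass 70% of its speed; a pose out of reach is approached as far as the arm can. A call with a gripper value outside its range is refused whole. The fingers move at their own pace and stop on an object; "squeeze" is the grip in N (left out, the last holds). Time passes only in rows, so rows that do not move let the fingers close. It gives the time, the measured TCP pose, the force and the opening at its end, in the units of the state.
- sense(): the state, without advancing time (a new reading comes with each control period).
- snapshot(name): name is "side" or "top"; returns the picture (384x512x3 uint8, blue, green, red); there is no depth.
- camera_params(name): a dict with "vfov" (degrees; the focal length in pixels is half the picture's height over the tangent of half this angle, whatever the lens; pixels are square), "cx", "cy" (the principal point, pixels), "dist" ([k1, k2, p1, p2, k3] as OpenCV has them; the pictures are not rectified), "rvec" (rotation vector, rad) and "tvec" (3), from world to camera coordinates, as OpenCV has them. Camera axes: x right, y down, z forward; pixel columns grow to the right and rows downward; lengths in m; the calibration is good to about 2 mm. A picture is of the moment at which its call begins. camera_params takes no time and is no camera call.
- sign_off(): hands the job in, once; it reports no verdict.
Trained networks look in the newest picture that a camera, given by its name, has taken for a name from the list of things; names that differ only in an ending like _2 or _b are one class to them, and where a whole thing is asked for, a point or a joint stands for the part that bears it (a point fixed in the world has none). Each returns a list of dicts, best first, with "conf" (0 to 1); they miss things now and then, are a little off and sometimes report something else, mostly with a low value. They report only what shows in the picture. A call takes as long as a camera call. They do not tell look-alikes from the thing itself.
- search_frame(camera, target): "at" ([column, row] as shares, 0 to 1, of the picture: columns of its width, rows of its height, amid what is visible of it).
- outline_of(camera, target): "region" (384x512 bool, what is visible of it) and "at" ([column, row] as shares, 0 to 1, of the picture: columns of its width, rows of its height, amid what is visible of it).
The state is a dict: "t": time; "qpos": joint angles; "dq": joint speeds; "effort": joint torques, N m; "eef_pos": TCP position; "eef_rot": TCP orientation; "contact_force": force on the tool from outside, world axes, zero at the start; "moment": the same for the moment, N m; "width": finger opening in m.
Only numpy, scipy, OpenCV 4.12 (cv2) and the standard library are available. Lean on these libraries where they do the work, as an engineer would, in place of code of your own. Each camera call takes 0.05 s, during which the arm holds its last target. There are 200 camera calls.

TASK

Set out the calibration flasks beside the spectrometer: take the three flasks with yellow stoppers, one after another from the smallest to the largest, and stand each upright in the holder of its own size (small in the white, medium in the green, large in the red). Lift them over the other things, keep them upright and set them down gently without dropping them, and leave the flasks with blue stoppers where they stand.

Things in the scene. Friction and masses are not known exactly. Their poses are not given: they have to be found in the camera images.
- flask_small: small flask with yellow stopper: rigid, empty, clear glass, 115 mm tall, 40 to 160 g. Pear-shaped belly 38 mm across (flat foot 33 mm), neck 15 mm across; the top 24 mm are the fixed cylindrical stopper, 22 mm across, yellow with a red dot on top. Loose, upright on the bench, round about z. Origin: centre of the underside; z up
- flask_medium: medium flask with yellow stopper: rigid, empty, clear glass, 135 mm tall, 40 to 160 g. Pear-shaped belly 50 mm across (flat foot 44 mm), neck 15 mm across; the top 24 mm are the fixed cylindrical stopper, 22 mm across, yellow with a red dot on top. Loose, upright on the bench, round about z. Origin: centre of the underside; z up
- flask_large: large flask with yellow stopper: rigid, empty, clear glass, 158 mm tall, 40 to 160 g. Pear-shaped belly 62 mm across (flat foot 55 mm), neck 15 mm across; the top 24 mm are the fixed cylindrical stopper, 22 mm across, yellow with a red dot on top. Loose, upright on the bench, round about z. Origin: centre of the underside; z up
- blue_small: a small flask of the same shape as the small yellow one (115 mm tall, belly 38 mm across) but with a light-blue stopper with a white dot: belongs to the samples, stays where it stands. Loose. Origin: centre of the underside; z up
- blue_medium: a medium flask of the same shape as the medium yellow one (135 mm tall, belly 50 mm across) but with a light-blue stopper with a white dot: belongs to the samples, stays where it stands. Loose. Origin: centre of the underside; z up
- holder_small: the small holder: white round plastic dish fixed to the bench, outside 66 mm across and 14 mm high, with a round open well 54 mm across and 10 mm deep (wall 6 mm, floor 4 mm thick). Takes the small flask, standing in the well. Origin: centre of the underside, at bench height; z up
- holder_medium: the medium holder: green round plastic dish fixed to the bench, outside 78 mm across and 14 mm high, with a round open well 66 mm across and 10 mm deep (wall 6 mm, floor 4 mm thick). Takes the medium flask, standing in the well. Origin: centre of the underside, at bench height; z up
- holder_large: the large holder: red round plastic dish fixed to the bench, outside 90 mm across and 14 mm high, with a round open well 78 mm across and 10 mm deep (wall 6 mm, floor 4 mm thick). Takes the large flask, standing in the well. Origin: centre of the underside, at bench height; z up
There are look-alikes about, which are no part of the job. Several things have the shape of the holder_medium; the one meant has the colours described above.

How it is judged:
On the way, in this order (a step that is already met when the one before it is completed fails the run):
1. the small yellow-stoppered flask stands released in the small white holder (horizontal distance between flask_small and holder_small below 0.013 m and z of flask_small in the frame of holder_small between 0.001 and 0.008 m and angle between flask_small's own z axis and vertical below 0.1 rad and contact force between the fingers and flask_small below 0.2 N and linear speed of flask_small below 0.03 m/s), for 0.2 s.
2. then the medium one stands released in the medium green holder, the small one still in its own (horizontal distance between flask_medium and holder_medium below 0.013 m and z of flask_medium in the frame of holder_medium between 0.001 and 0.008 m and angle between each of flask_medium, flask_small's own z axis and vertical below 0.1 rad and contact force between the fingers and flask_medium below 0.2 N and linear speed of flask_medium below 0.03 m/s and horizontal distance between flask_small and holder_small below 0.013 m and z of flask_small in the frame of holder_small between 0.001 and 0.008 m), for 0.2 s.
3. then the large one stands released in the large red holder, the others still in theirs (horizontal distance between flask_large and holder_large below 0.013 m and z of flask_large in the frame of holder_large between 0.001 and 0.008 m and angle between each of flask_large, flask_small, flask_medium's own z axis and vertical below 0.1 rad and contact force between the fingers and flask_large below 0.2 N and linear speed of flask_large below 0.03 m/s and horizontal distance between flask_small and holder_small below 0.013 m and z of flask_small in the frame of holder_small between 0.001 and 0.008 m and horizontal distance between flask_medium and holder_medium below 0.013 m and z of flask_medium in the frame of holder_medium between 0.001 and 0.008 m), for 0.2 s.
At the end, for the whole second after the job is handed in: Each yellow-stoppered flask stands on the floor of the holder of its size, within 13 mm of its centre and 8 mm above its underside, tilted under 0.1 rad, released and at rest; both blue-stoppered flasks are upright, within 30 mm of their starts (all of step 3 and contact force between the fingers and flask_small below 0.2 N and linear speed of each of flask_small, flask_medium below 0.03 m/s and contact force between the fingers and flask_medium below 0.2 N and distance of each of blue_small, blue_medium from where it was at the start of the episode below 0.03 m and angle between each of blue_small, blue_medium's own z axis and vertical below 0.2 rad); the robot touches nothing.
It fails at once if a yellow-stoppered flask is tipped more than 0.7 rad (angle between any of flask_small, flask_medium, flask_large's own z axis and vertical above 0.7 rad).
It fails at once if a yellow-stoppered flask is dropped or thrown (faster than 0.5 m/s with no finger on it) ((linear speed of flask_small above 0.5 m/s and contact force between the fingers and flask_small below 0.05 N) or (linear speed of flask_medium above 0.5 m/s and contact force between the fingers and flask_medium below 0.05 N) or (linear speed of flask_large above 0.5 m/s and contact force between the fingers and flask_large below 0.05 N)).
It fails at once if a blue-stoppered flask is moved more than 30 mm or knocked over (distance of any of blue_small, blue_medium from where it was at the start of the episode above 0.03 m or angle between any of blue_small, blue_medium's own z axis and vertical above 0.5 rad).
It also fails if it takes over 93 s, if anything falls off the work surface, if the arm or the gripper's body presses on something with over 40 N, if the wrist force passes 120 N, or if a joint passes its speed limit or range.

## Working session

There is one attempt and no reset: what is moved stays moved. The work goes in short steps, Python scripts to look and compute and a tool call to move; the robot and the scene stay as the last step left them, time stands still between calls to the robot, and variables do not carry over. Pictures are saved under pics/ and viewed, about 12 in all and at most 16, crops included, and the job is handed in when it is done.

Besides the shell and the picture viewer there is one more tool, called after ">>>" as name([rows], argument=value, ...), one row to a line, values as JSON. move_arm: Moves the arm, as the interface text tells. Its arguments: {"type":"object","properties":{"rows":{"type":"array"},"squeeze":{"type":"number"}},"required":["rows"]}

```bash
mkdir -p pics; cat > h.py <<'E'
import numpy as np, cv2
from workcell import *
def cam(n):
    c=camera_params(n); f=192/np.tan(np.radians(c['vfov'])/2)
    K=np.array([[f,0,c['cx']],[0,f,c['cy']],[0,0,1.]]); R=cv2.Rodrigues(np.array(c['rvec'],float))[0]
    return K,np.array(c['dist'],float),R,np.array(c['tvec'],float).ravel(),np.array(c['rvec'],float)
def ray(n,px):
    K,d,R,t,_=cam(n); u=cv2.undistortPoints(np.array([[px]],float),K,d).ravel()
    return -R.T@t, R.T@np.array([u[0],u[1],1])
def atz(n,px,z):
    o,v=ray(n,px); return o+v*(z-o[2])/v[2]
def proj(n,P):
    K,d,R,t,r=cam(n); return cv2.projectPoints(np.array(P,float).reshape(-1,3),r,t,K,d)[0].reshape(-1,2)
E
python3 - <<'E'
from h import *
for n in('top','side'):
    im=snapshot(n); cv2.imwrite(f'pics/{n}0.png',cv2.resize(im,(800,600),interpolation=cv2.INTER_CUBIC)); cv2.imwrite(f'{n}0raw.png',im)
    o,v=ray(n,(256,192)); print(n,o.round(3),(v/np.linalg.norm(v)).round(2))
    for k in ['flask_small','flask_medium','flask_large','blue_small','blue_medium','holder_small','holder_medium','holder_large']:
        for r in search_frame(n,k)[:4]:
            p=np.array(r['at'])*[512,384]; print(k,round(r['conf'],2),p.round(0),(p*800/512).round(0),atz(n,p,0.0)[:2].round(3),atz(n,p,.1)[:2].round(3))
s=sense(); print(s['t'],s['eef_pos'],s['eef_rot'],s['width'])
E
```

```text
top [ 0.501 -0.004  1.069] [ 0.06  0.02 -1.  ]
flask_small 0.67 [189. 172.] [295. 270.] [0.628 0.221] [0.616 0.2  ]
flask_medium 0.6 [400. 219.] [625. 343.] [ 0.493 -0.431] [ 0.493 -0.392]
flask_large 0.65 [355. 256.] [555. 400.] [ 0.38  -0.294] [ 0.391 -0.267]
flask_large 0.53 [112. 215.] [175. 335.] [0.494 0.458] [0.494 0.415]
blue_small 0.6 [222. 225.] [347. 351.] [0.468 0.116] [0.471 0.105]
blue_medium 0.69 [113. 213.] [177. 333.] [0.497 0.455] [0.498 0.412]
holder_small 0.93 [292. 229.] [456. 357.] [ 0.46  -0.098] [ 0.464 -0.089]
holder_medium 0.92 [328. 140.] [513. 218.] [ 0.736 -0.209] [ 0.714 -0.19 ]
holder_medium 0.78 [366. 195.] [572. 305.] [ 0.566 -0.326] [ 0.56  -0.296]
holder_medium 0.69 [326. 190.] [509. 297.] [ 0.58  -0.202] [ 0.572 -0.184]
holder_large 0.94 [160. 251.] [250. 392.] [0.385 0.304] [0.396 0.275]
side [-0.005  1.04   0.971] [ 0.35 -0.7  -0.63]
flask_small 0.79 [186. 223.] [291. 349.] [0.659 0.183] [0.591 0.271]
flask_small 0.52 [253. 284.] [395. 444.] [0.382 0.297] [0.342 0.373]
flask_medium 0.68 [319. 128.] [498. 199.] [ 0.511 -0.491] [ 0.458 -0.334]
flask_medium 0.49 [286. 189.] [447. 295.] [ 0.468 -0.098] [0.419 0.019]
flask_large 0.95 [333. 159.] [520. 249.] [ 0.392 -0.319] [ 0.351 -0.179]
blue_small 0.69 [248. 216.] [388. 337.] [0.515 0.07 ] [0.461 0.17 ]
blue_medium 0.88 [181. 300.] [283. 469.] [0.516 0.424] [0.462 0.488]
holder_small 0.62 [286. 189.] [446. 296.] [ 0.468 -0.095] [0.42  0.022]
holder_medium 0.76 [287. 145.] [448. 226.] [ 0.57 -0.33] [ 0.511 -0.188]
holder_medium 0.52 [264. 159.] [412. 248.] [ 0.604 -0.213] [ 0.541 -0.084]
holder_large 0.63 [254. 286.] [397. 447.] [0.377 0.302] [0.337 0.378]
0.9 [ 0.28144803 -0.5859249   0.24528174] [[ 2.05378780e-05  4.33015412e-01 -9.01386517e-01]
 [-2.93754746e-06 -9.01386517e-01 -4.33015412e-01]
 [-1.00000000e+00  1.15410834e-05 -1.72405630e-05]] 0.08515793996128974
```

View pics/top0.png

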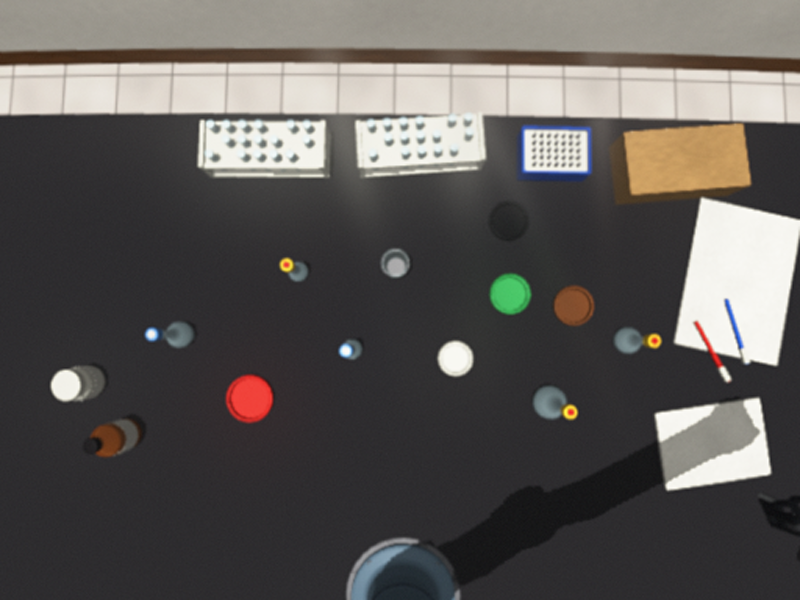

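View pics/side0.png

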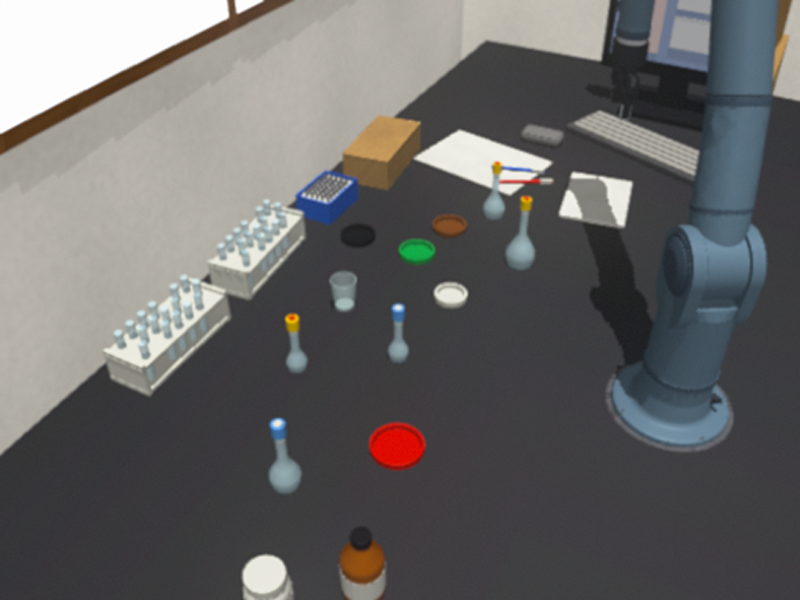

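Top picture (800x600): the yellow stoppers are at (287,265), (654,341) and (570,412), and the blue ones at (152,334) and (346,350). Three dishes have the shape of the medium holder: green (510,294), brown (574,305) and black (508,221). Green fits the description. The white holder is at (456,358) and the red at (250,398). Next I measure precisely and confirm with an enlarged crop.

```bash
python3 - <<'E'
from h import *
T=cv2.imread('top0raw.png');S=cv2.imread('side0raw.png')
def blobs(im,lo,hi,mn=4):
    m=cv2.inRange(cv2.cvtColor(im,cv2.COLOR_BGR2HSV),lo,hi); n,l,st,c=cv2.connectedComponentsWithStats(m)
    return [(c[i],st[i,4],st[i]) for i in range(1,n) if st[i,4]>=mn]
# yellow stoppers: ring in top view ~ top disc (visible top plus a little side)
def tri(a,b):
    (o1,v1),(o2,v2)=ray('top',a),ray('side',b)
    A=np.c_[v1,-v2]; s=np.linalg.lstsq(A,o2-o1,rcond=None)[0]; p,q=o1+v1*s[0],o2+v2*s[1]
    return (p+q)/2,np.linalg.norm(p-q)
for nm,im in(('top',T),('side',S)):
    print(nm)
    for k,lo,hi in(('yel',(18,150,120),(35,255,255)),('red',(0,170,120),(8,255,255)),('green',(50,100,60),(80,255,255)),('blue',(98,90,140),(115,255,255))):
        for c,a,st in blobs(im,lo,hi): print(k,c.round(1),a,st[:4])
for nm,key,h in(('S','flask_small',.115),('M','flask_medium',.135),('L','flask_large',.158)): pass
# enclosed-disc fits for the holders at rim z=.014 from outlines
for k in('holder_small','holder_medium','holder_large'):
    for r in outline_of('top',k)[:3]:
        cs,_=cv2.findContours(r['region'].astype(np.uint8),0,cv2.CHAIN_APPROX_NONE); c=max(cs,key=cv2.contourArea)
        W=np.array([atz('top',p,.014)[:2] for p in c[:,0].astype(float)]).astype(np.float32)
        e=cv2.fitEllipse(W); print(k,round(r['conf'],2),np.array(e[0]).round(4),np.array(e[1]).round(4))
cr=T[120:290,270:440]; cv2.imwrite('pics/crop1.png',cv2.resize(cr,(595,595),interpolation=cv2.INTER_CUBIC))
E
```

```text
top
yel [183.1 169.1] 55 [179 165   9   9]
yel [418.  217.9] 56 [414 214   9   9]
yel [364.3 263.4] 60 [360 259  10  10]
red [182.7 169. ] 7 [182 168   3   3]
red [454.2 222.7] 66 [445 206  17  29]
red [418.8 217.8] 6 [418 217   3   3]
red [159.3 254.7] 718 [145 240  30  30]
red [364.9 263.1] 8 [364 262   3   3]
green [326.1 187.7] 571 [313 175  27  27]
blue [354.3  92.8] 232 [334  80  44  32]
blue [469.3 206.8] 79 [464 192  12  31]
blue [ 97.1 213.4] 29 [ 93 210   8   8]
blue [221.2 223.9] 31 [217 220   9   9]
side
yel [317.8 107.2] 29 [316 104   5   7]
yel [336.3 130. ] 52 [333 126   8   9]
yel [186.7 206.5] 72 [182 201  10  11]
red [340.3 115.7] 15 [335 115  10   2]
red [253.7 285. ] 847 [236 271  36  30]
green [266.3 160.6] 323 [255 153  24  17]
blue [331.  107.7] 29 [322 107  18   3]
blue [207.1 121.2] 102 [190 109  38  23]
blue [254.6 200.3] 55 [251 195   8  11]
blue [177.6 274.5] 78 [173 268  10  14]
holder_small 0.85 [ 0.4584 -0.0962] [0.0621 0.0635]
holder_medium 0.98 [ 0.7306 -0.1968] [0.0772 0.0795]
holder_medium 0.72 [ 0.5643 -0.3234] [0.0761 0.0772]
holder_medium 0.58 [ 0.5853 -0.1996] [0.0707 0.075 ]
holder_large 0.58 [0.3756 0.3017] [0.0875 0.0923]
holder_large 0.36 [0.4943 0.4542] [0.0435 0.0976]
```

View pics/crop1.png

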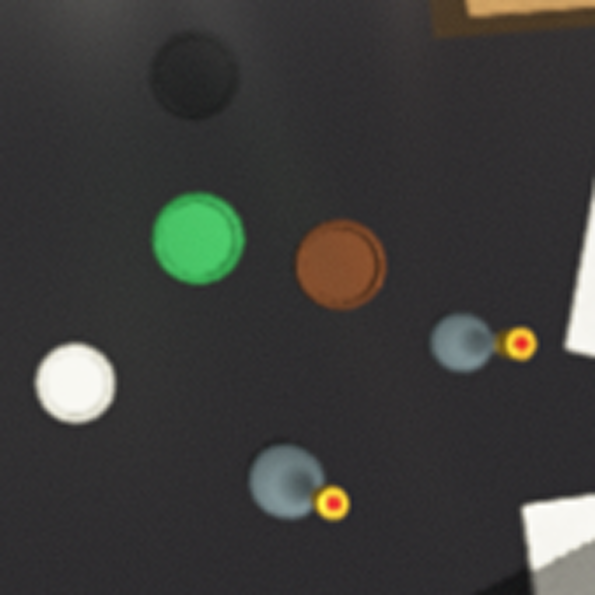

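The crop shows green at (198,238), clearly apart from brown (341,265) and black (194,75), so green is the medium holder. The bottom flask has the larger belly, so it is the large one and the right one is the medium. Now the exact positions.

```bash
python3 - <<'E'
from h import *
T=cv2.imread('top0raw.png');S=cv2.imread('side0raw.png')
from scipy.ndimage import center_of_mass
def tri(a,b):
    (o1,v1),(o2,v2)=ray('top',a),ray('side',b)
    s=np.linalg.lstsq(np.c_[v1,-v2],o2-o1,rcond=None)[0]; p,q=o1+v1*s[0],o2+v2*s[1]
    return (p+q)/2,np.linalg.norm(p-q)
# stoppers: bbox centre of the ring in top = top disc (approx)
D={'S':((182.9,169.1),(186.7,206.5),.115),'M':((418.4,217.9),(317.8,107.2),.135),'L':((364.6,263.2),(336.3,130.),.158),
 'bS':((221.0,223.9),(254.6,200.3),.115),'bM':((96.9,213.4),(177.6,274.5),.135)}
for k,(a,b,h) in D.items():
    p,e=tri(a,b); print(k,'tri(mid stopper)',p.round(3),e.round(4),'top-only',atz('top',a,h)[:2].round(4),'side@h-.010',atz('side',b,h-.010)[:2].round(4))
hsv=cv2.cvtColor(T,cv2.COLOR_BGR2HSV); sh=cv2.cvtColor(S,cv2.COLOR_BGR2HSV)
for k,x,y,xs,ys,lo,hi,h in(('white',292,229,286,189,(0,0,140),(180,60,255),.014),('green',326,188,266,160,(45,90,40),(85,255,255),.014),('red',160,255,254,286,(0,150,80),(8,255,255),.014)):
    for n,H,X,Y in(('top',hsv,x,y),('side',sh,xs,ys)):
        m=cv2.inRange(H,lo,hi); _,l=cv2.connectedComponents(m); m=(l==l[Y,X]).astype(np.uint8)
        c=max(cv2.findContours(m,0,cv2.CHAIN_APPROX_NONE)[0],key=cv2.contourArea)[:,0].astype(float)
        W=np.array([atz(n,q,h)[:2] for q in c],np.float32); e=cv2.fitEllipse(W); print(k,n,np.array(e[0]).round(4),np.array(e[1]).round(3))
E
```

```text
S tri(mid stopper) [0.625 0.217 0.104] 0.0007 top-only [0.6235 0.2145] side@h-.010 [0.6235 0.2177]
M tri(mid stopper) [ 0.5   -0.435  0.117] 0.0041 top-only [ 0.4985 -0.428 ] side@h-.010 [ 0.4974 -0.4203]
L tri(mid stopper) [ 0.379 -0.279  0.143] 0.0038 top-only [ 0.3789 -0.2754] side@h-.010 [ 0.3779 -0.2698]
bS tri(mid stopper) [0.474 0.107 0.102] 0.0008 top-only [0.474  0.1054] side@h-.010 [0.4725 0.1108]
bM tri(mid stopper) [0.497 0.447 0.125] 0.0008 top-only [0.497  0.4423] side@h-.010 [0.4964 0.4463]
white top [ 0.4591 -0.0954] [0.065 0.066]
white side [ 0.4578 -0.0896] [0.064 0.071]
green top [ 0.5858 -0.2004] [0.08  0.081]
green side [ 0.5833 -0.1908] [0.08  0.096]
red top [0.3747 0.3028] [0.091 0.092]
red side [0.3738 0.3091] [0.089 0.098]
```

>>> move_arm([
  [0,0,0,6.4,8.5],
  [0,0,0,6.4,8.5],
  [0,0,0,6.4,8.5],
  [0,0,0,6.46,8.5],
  [0,-2,-1,0,8.5],
  [0,-4,-2,0,8.5],
  [0,-4,-2,0,8.5],
  [0,-4,-2,0,8.5],
  [0,-4,-2,0,8.5],
  [0,-4,-2,0,8.5],
  [0,-4,-2,0,8.5],
  [0,-4,-2,0,8.5],
  [0,-4,-2,0,8.5],
  [0,-4,-2,0,8.5],
  [0,-4,-2,0,8.5],
  [0,-4,-2,0,8.5],
  [0,-4,-2,0,8.5],
  [0,-4,-2,0,8.5],
  [0,-4,-2,0,8.5],
  [0,-2,-1,0,8.5],
])

```text
t: 3.05
eef_pos: [0.5827, 0.0199, 0.2458]
eef_rot: [[0.002, 0.006, -1.0], [0.003, -1.0, -0.006], [-1.0, -0.003, -0.002]]
contact_force: [0.5, 0.3, -0.0]
width: 0.085
```

>>> move_arm([
  [0,-3.5,-0.7,0,8.5],
  [0,-3.5,-0.7,0,8.5],
  [0,-3.5,-0.7,0,8.5],
  [0,-3.5,-0.7,0,8.5],
  [0,-3.5,-0.7,0,8.5],
  [0,-1.0,-0.2,0,8.5],
  [0,0,0,0,8.5],
  [0,0,0,0,8.5],
])

```text
t: 3.85
eef_pos: [0.6186, 0.1972, 0.245]
eef_rot: [[-0.0, -0.001, -1.0], [-0.002, -1.0, 0.001], [-1.0, 0.002, 0.0]]
contact_force: [-0.3, -0.9, -0.1]
width: 0.0849
```

```bash
python3 - <<'E'
from h import *
s=sense(); print(s['eef_pos'].round(4) if hasattr(s['eef_pos'],'round') else s['eef_pos'],s['qpos'])
im=snapshot('side'); p=proj('side',[[.6235,.2145,.115],[.6235,.2145,0]]).astype(int); print(p)
cv2.imwrite('pics/s1.png',cv2.resize(im[100:270,110:280],(595,595),interpolation=cv2.INTER_CUBIC))
E
```

```text
[0.6186 0.1972 0.245 ] [-0.08378537  0.411133   -0.37419697  1.58156839  0.16034603  1.18022009
 -2.06326032]
[[187 202]
 [190 234]]
```

View pics/s1.png

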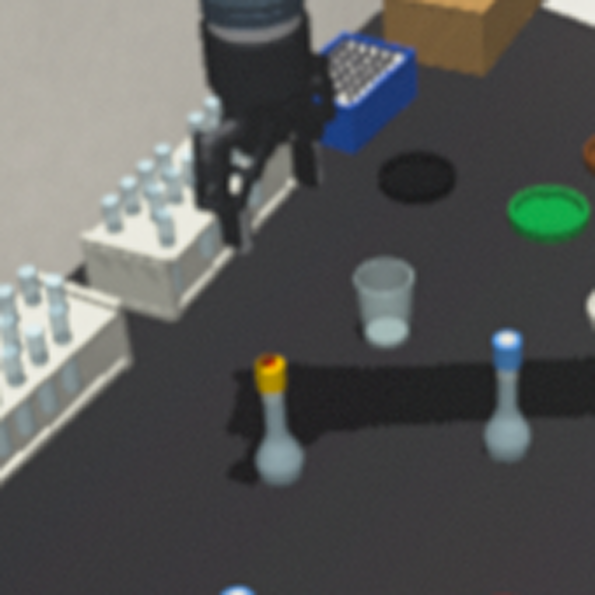

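The crop shows the open gripper above and short of the yellow flask, whose stopper is at (271,372) in the crop. Next is the final offset and the descent.

>>> move_arm([
  [0,-0.9,-0.25,0,8.5],
  [0,-0.8,-0.25,0,8.5],
  [1,0,0,0,8.5],
  [2,0,0,0,8.5],
  [2,0,0,0,8.5],
  [2,0,0,0,8.5],
  [2,0,0,0,8.5],
  [2,0,0,0,8.5],
  [1.5,0,0,0,8.5],
  [1,0,0,0,8.5],
  [0.7,0,0,0,8.5],
  [0.5,0,0,0,8.5],
  [0,0,0,0,8.5],
  [0,0,0,0,8.5],
])

```text
t: 5.3
eef_pos: [0.6241, 0.2163, 0.099]
eef_rot: [[0.001, -0.0, -1.0], [0.001, -1.0, 0.0], [-1.0, -0.001, -0.001]]
contact_force: [-0.3, 0.6, 0.2]
width: 0.0849
```

```bash
python3 - <<'E'
from h import *
s=sense(); print(s['eef_pos'],s['contact_force'])
im=snapshot('top'); cv2.imwrite('pics/t2.png',cv2.resize(im[120:220,130:230],(600,600),interpolation=cv2.INTER_CUBIC))
E
```

```text
[0.62405171 0.21634725 0.09904433] [-0.33760931  0.58709936  0.1607312 ]
```

View pics/t2.png

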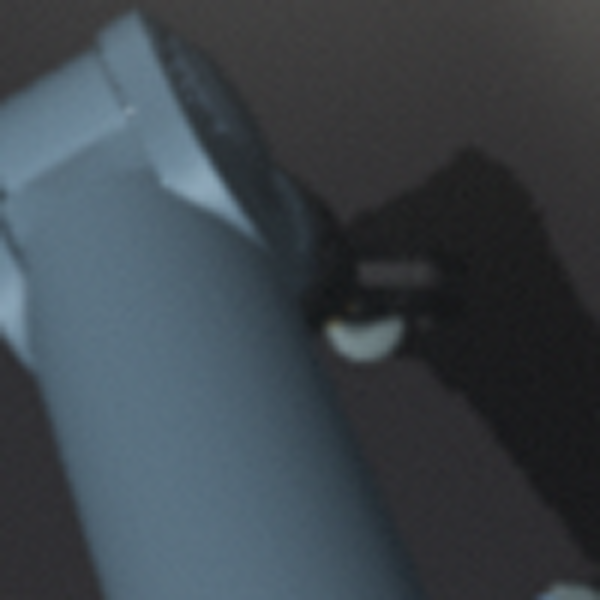

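The arm hides the stopper and only the belly shows, at (365,340). I'll close gradually and check the width.

>>> move_arm([
  [0,0,0,0,6],
  [0,0,0,0,4.5],
  [0,0,0,0,3.5],
  [0,0,0,0,2.8],
  [0,0,0,0,2.3],
  [0,0,0,0,2.0],
  [0,0,0,0,1.5],
  [0,0,0,0,1.5],
  [0,0,0,0,1.5],
  [0,0,0,0,1.5],
], squeeze=30)

```text
t: 6.35
eef_pos: [0.6236, 0.2159, 0.0984]
eef_rot: [[0.0, -0.0, -1.0], [-0.0, -1.0, 0.0], [-1.0, 0.0, -0.0]]
contact_force: [0.5, -0.6, 0.9]
width: 0.0209
```

>>> move_arm([
  [-0.3,0,0,0,1.5],
  [-1,0,0,0,1.5],
  [-2,0,0,0,1.5],
  [-2.5,0,0,0,1.5],
  [-2.5,0,0,0,1.5],
  [-2.5,0,0,0,1.5],
  [-2.5,0,0,0,1.5],
  [-1,0,0,0,1.5],
  [-0.5,0,0,0,1.5],
  [0,0,0,0,1.5],
])

```text
t: 7.35
eef_pos: [0.6234, 0.2162, 0.2464]
eef_rot: [[0.0, 0.0, -1.0], [0.0, -1.0, -0.0], [-1.0, -0.0, -0.0]]
contact_force: [-0.0, 0.4, -0.1]
width: 0.021
```

```bash
python3 - <<'E'
from h import *
im=snapshot('side'); cv2.imwrite('pics/s2.png',cv2.resize(im[100:270,110:280],(595,595),interpolation=cv2.INTER_CUBIC))
s=sense();print(s['eef_pos'],s['width'])
E
```

```text
[0.62288612 0.21590186 0.2453221 ] 0.021066949830584714
```

View pics/s2.png

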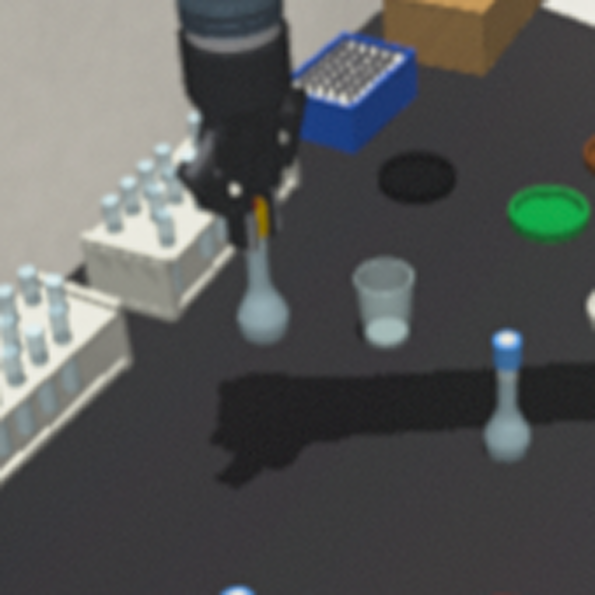

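The flask is lifted and upright (crop: foot at (263,340)). Carry to the white holder.

>>> move_arm([
  [0,1.3,0.68,0,1.5],
  [0,2.6,1.37,0,1.5],
  [0,2.6,1.37,0,1.5],
  [0,2.6,1.37,0,1.5],
  [0,2.6,1.37,0,1.5],
  [0,2.6,1.37,0,1.5],
  [0,2.6,1.37,0,1.5],
  [0,2.6,1.37,0,1.5],
  [0,2.6,1.37,0,1.5],
  [0,2.6,1.37,0,1.5],
  [0,2.6,1.37,0,1.5],
  [0,2.6,1.37,0,1.5],
  [0,1.3,0.68,0,1.5],
  [0,0,0,0,1.5],
  [0,0,0,0,1.5],
  [0,0,0,0,1.5],
])

```text
t: 9.0
eef_pos: [0.4592, -0.0946, 0.2459]
eef_rot: [[-0.0, 0.002, -1.0], [0.001, -1.0, -0.002], [-1.0, -0.001, 0.0]]
contact_force: [0.5, 0.4, -0.8]
width: 0.0212
```

>>> move_arm([
  [1,0.1,0,0,1.5],
  [2,0,0,0,1.5],
  [2.5,0,0,0,1.5],
  [2.5,0,0,0,1.5],
  [2,0,0,0,1.5],
  [1,0,0,0,1.5],
  [1,0,0,0,1.5],
  [0.5,0,0,0,1.5],
  [0.5,0,0,0,1.5],
  [0.4,0,0,0,1.5],
  [0.4,0,0,0,1.5],
  [0,0,0,0,1.5],
  [0,0,0,0,1.5],
])

```text
t: 10.3
eef_pos: [0.4593, -0.097, 0.1085]
eef_rot: [[0.0, -0.0, -1.0], [-0.0, -1.0, 0.0], [-1.0, 0.0, -0.0]]
contact_force: [-0.2, 0.4, -0.4]
width: 0.0211
```

```bash
python3 - <<'E'
from h import *
im=snapshot('side'); cv2.imwrite('pics/s3.png',cv2.resize(im[110:230,220:340],(600,600),interpolation=cv2.INTER_CUBIC))
s=sense();print(s['eef_pos'],s['width'],s['contact_force'])
E
```

```text
[ 0.45940037 -0.096982    0.10855953] 0.020845756276103394 [ 0.09679906 -0.51651794  0.06021649]
```

View pics/s3.png

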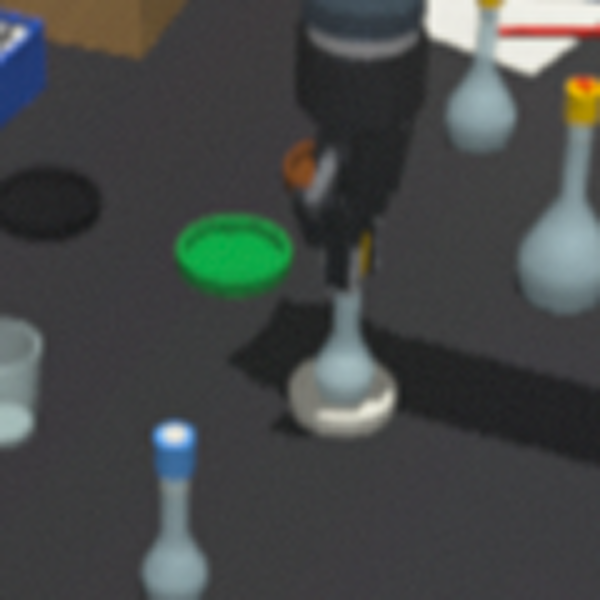

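The small flask is centred over the white dish (flask (345,370), dish (342,395)). Lower it gently onto the floor.

>>> move_arm([
  [0.2,-0.1,0,0,1.5],
  [0.2,0,0,0,1.5],
  [0.1,0,0,0,1.5],
  [0.1,0,0,0,1.5],
  [0.05,0,0,0,1.5],
  [0,0,0,0,1.5],
  [0,0,0,0,1.5],
])

```text
t: 11.05
eef_pos: [0.4595, -0.0959, 0.1022]
eef_rot: [[0.001, -0.0, -1.0], [-0.0, -1.0, 0.0], [-1.0, 0.0, -0.001]]
contact_force: [-1.2, -0.1, 3.7]
width: 0.0211
```

Contact on the floor (3.7 N). Release.

>>> move_arm([
  [0,0,0,0,2.2],
  [0,0,0,0,2.5],
  [0,0,0,0,3],
  [0,0,0,0,4],
  [0,0,0,0,5.5],
  [0,0,0,0,7],
  [0,0,0,0,8.5],
  [0,0,0,0,8.5],
  [-1,0,0,0,8.5],
  [-2,0,0,0,8.5],
  [-3,0,0,0,8.5],
  [-3,0,0,0,8.5],
  [-3,0,0,0,8.5],
  [-2.5,0,0,0,8.5],
  [0,0,0,0,8.5],
])

```text
t: 12.55
eef_pos: [0.4623, -0.0963, 0.2519]
eef_rot: [[0.01, -0.0, -1.0], [-0.002, -1.0, 0.0], [-1.0, 0.002, -0.01]]
contact_force: [-0.2, -0.5, 0.4]
width: 0.085
```

>>> move_arm([
  [0,1.5,-0.2,0,8.5],
  [0,3,-0.35,0,8.5],
  [0,3,-0.35,0,8.5],
  [0,3,-0.35,0,8.5],
  [0,3,-0.35,0,8.5],
  [0,3,-0.35,0,8.5],
  [0,3,-0.35,0,8.5],
  [0,3,-0.35,0,8.5],
  [0,3,-0.35,0,8.5],
  [0,3,-0.35,0,8.5],
  [0,3,-0.35,0,8.5],
  [0,1.6,-0.2,0,8.5],
  [0,0,0,0,8.5],
  [0,0,0,0,8.5],
])

```text
t: 13.95
eef_pos: [0.4969, -0.4268, 0.2449]
eef_rot: [[-0.003, -0.001, -1.0], [0.002, -1.0, 0.001], [-1.0, -0.002, 0.003]]
contact_force: [0.4, 0.2, -0.5]
width: 0.0849
```

```bash
python3 - <<'E'
from h import *
im=snapshot('top'); cv2.imwrite('pics/t3.png',cv2.resize(im[150:300,260:460],(800,600),interpolation=cv2.INTER_CUBIC))
s=sense();print(s['eef_pos'],s['qpos'])
h=cv2.cvtColor(im,cv2.COLOR_BGR2HSV); n,l,st,c=cv2.connectedComponentsWithStats(cv2.inRange(h,(18,150,120),(35,255,255)))
for i in range(1,n):
    if st[i,4]>3: print(c[i],st[i],[atz('top',c[i],z)[:2].round(4) for z in(.119,.135,.158)])
E
```

```text
[ 0.49760277 -0.42570106  0.24534725] [ 6.48849033e-01  3.94371450e-01 -4.97963263e-03  1.58051004e+00
  1.27765137e-03  1.16976950e+00 -9.26431312e-01]
[415.85714286 218.14285714] [415 215   3   7  14] [array([ 0.4977, -0.4282]), array([ 0.4978, -0.421 ]), array([ 0.4978, -0.4108])]
[294.15384615 229.80769231] [291 227   8   7  26] [array([ 0.4613, -0.0946]), array([ 0.4619, -0.0931]), array([ 0.4629, -0.0909])]
[364.31034483 263.20689655] [360 259  10  10  58] [array([ 0.3736, -0.2862]), array([ 0.3757, -0.2814]), array([ 0.3788, -0.2746])]
```

View pics/t3.png

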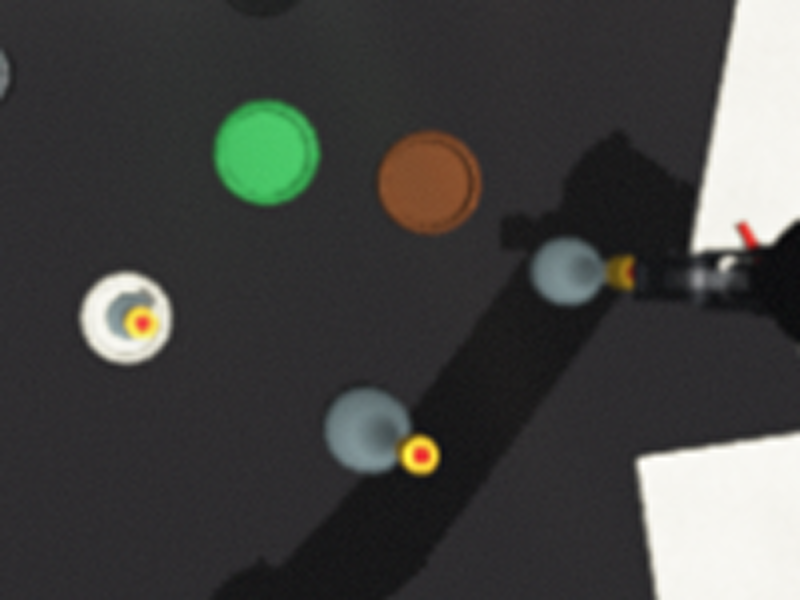

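The small flask stands in the white dish (stopper at (143,322)), about 3 mm off centre. The medium flask is under the gripper, with its stopper at (625,272). Descend.

>>> move_arm([
  [1,0.1,-0.1,0,8.5],
  [2,0,0,0,8.5],
  [2.5,0,0,0,8.5],
  [2.5,0,0,0,8.5],
  [2,0,0,0,8.5],
  [1.5,0,0,0,8.5],
  [0.7,0,0,0,8.5],
  [0.5,0,0,0,8.5],
  [0,0,0,0,8.5],
  [0,0,0,0,6],
  [0,0,0,0,4.5],
  [0,0,0,0,3.5],
  [0,0,0,0,2.8],
  [0,0,0,0,2.3],
  [0,0,0,0,2],
  [0,0,0,0,1.5],
  [0,0,0,0,1.5],
  [0,0,0,0,1.5],
  [0,0,0,0,1.5],
])

```text
t: 15.9
eef_pos: [0.4994, -0.4279, 0.1201]
eef_rot: [[0.0, 0.0, -1.0], [-0.0, -1.0, -0.0], [-1.0, 0.0, -0.0]]
contact_force: [-0.9, 0.5, 3.1]
width: 0.0211
```

>>> move_arm([
  [-0.3,0,0,0,1.5],
  [-1,0,0,0,1.5],
  [-2,0,0,0,1.5],
  [-2.5,0,0,0,1.5],
  [-2.5,0,0,0,1.5],
  [-2.2,0,0,0,1.5],
  [-1,0,0,0,1.5],
  [-0.5,0,0,0,1.5],
  [0,-1.15,-0.43,0,1.5],
  [0,-2.3,-0.87,0,1.5],
  [0,-2.3,-0.87,0,1.5],
  [0,-2.3,-0.87,0,1.5],
  [0,-2.3,-0.87,0,1.5],
  [0,-2.3,-0.87,0,1.5],
  [0,-2.3,-0.87,0,1.5],
  [0,-2.3,-0.87,0,1.5],
  [0,-2.3,-0.87,0,1.5],
  [0,-2.3,-0.87,0,1.5],
  [0,-0.9,-0.38,0,1.5],
  [0,0,0,0,1.5],
])

```text
t: 17.9
eef_pos: [0.5858, -0.197, 0.2384]
eef_rot: [[-0.002, 0.005, -1.0], [0.002, -1.0, -0.005], [-1.0, -0.002, 0.002]]
contact_force: [-0.5, -0.5, -0.2]
width: 0.0213
```

>>> move_arm([
  [0,0,0,0,1.5],
  [0,0,0,0,1.5],
])

```text
t: 18.1
eef_pos: [0.5846, -0.2027, 0.2394]
eef_rot: [[-0.001, -0.003, -1.0], [-0.001, -1.0, 0.003], [-1.0, 0.001, 0.001]]
contact_force: [0.2, -0.9, -0.6]
width: 0.021
```

```bash
python3 - <<'E'
from h import *
im=snapshot('side'); cv2.imwrite('pics/s4.png',cv2.resize(im[90:230,220:360],(600,600),interpolation=cv2.INTER_CUBIC))
s=sense();print(s['eef_pos'],s['width'],s['contact_force'])
E
```

```text
[ 0.58466917 -0.2027374   0.23954102] 0.02093077116857717 [ 0.41148784  0.15525253 -0.69491997]
```

View pics/s4.png

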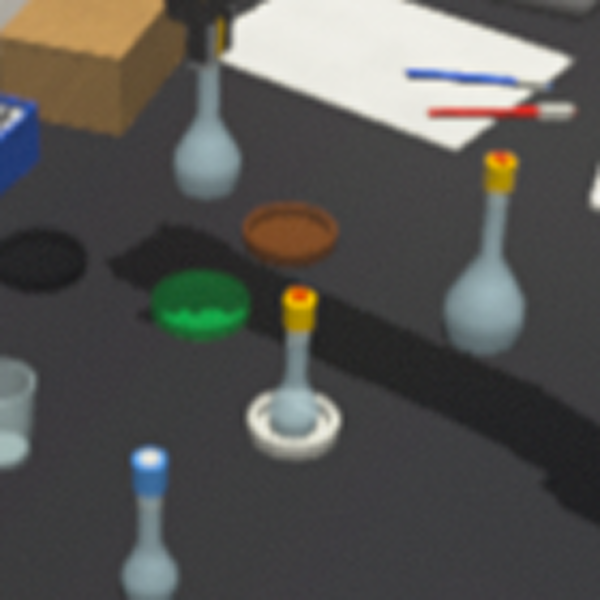

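The medium flask hangs upright at (207,165) over the green dish (200,303), and the small flask stands in the white dish at (294,410). Lower it.

>>> move_arm([
  [1,-0.2,-0.1,0,1.5],
  [2,0,0,0,1.5],
  [2.5,0,0,0,1.5],
  [2,0,0,0,1.5],
  [1.5,0,0,0,1.5],
  [1,0,0,0,1.5],
  [0.5,0,0,0,1.5],
  [0.3,0,0,0,1.5],
  [0.3,0,0,0,1.5],
  [0,0,0,0,1.5],
  [0,0,0,0,1.5],
])

```text
t: 19.25
eef_pos: [0.587, -0.1985, 0.1295]
eef_rot: [[0.001, 0.0, -1.0], [-0.0, -1.0, -0.0], [-1.0, 0.0, -0.001]]
contact_force: [-0.6, -0.2, -0.0]
width: 0.0213
```

>>> move_arm([
  [0.2,0.1,0.1,0,1.5],
  [0.1,0.1,0,0,1.5],
  [0.1,0,0,0,1.5],
  [0.1,0,0,0,1.5],
  [0.1,0,0,0,1.5],
  [0,0,0,0,1.5],
  [0,0,0,0,1.5],
])

```text
t: 19.95
eef_pos: [0.5862, -0.2006, 0.1241]
eef_rot: [[0.001, -0.0, -1.0], [-0.0, -1.0, -0.0], [-1.0, 0.0, -0.001]]
contact_force: [-0.9, 0.1, 6.3]
width: 0.0209
```

Contact (6.3 N). Release and rise.

>>> move_arm([
  [0,0,0,0,2.2],
  [0,0,0,0,2.5],
  [0,0,0,0,3],
  [0,0,0,0,4],
  [0,0,0,0,5.5],
  [0,0,0,0,7],
  [0,0,0,0,8.5],
  [0,0,0,0,8.5],
  [-1,0,0,0,8.5],
  [-2,0,0,0,8.5],
  [-3,0,0,0,8.5],
  [-3,0,0,0,8.5],
  [-3,0,0,0,8.5],
  [-2,0,0,0,8.5],
  [0,0,0,0,8.5],
  [0,0,0,0,8.5],
])

```text
t: 21.55
eef_pos: [0.5857, -0.2004, 0.2634]
eef_rot: [[0.001, 0.0, -1.0], [-0.0, -1.0, -0.0], [-1.0, 0.0, -0.001]]
contact_force: [0.4, 0.7, -1.0]
width: 0.085
```

>>> move_arm([
  [0,0.5,1.2,0,8.5],
  [0,1,2.8,0,8.5],
  [0,1,2.8,0,8.5],
  [0,1,2.8,0,8.5],
  [0,1,2.8,0,8.5],
  [0,1,2.8,0,8.5],
  [0,1,2.8,0,8.5],
  [0,0.5,1.4,0,8.5],
  [0,0.5,1.3,0,8.5],
  [0,0,0,0,8.5],
  [0,0,0,0,8.5],
  [0,0,0,0,8.5],
])

```text
t: 22.75
eef_pos: [0.3799, -0.2747, 0.2628]
eef_rot: [[0.001, 0.002, -1.0], [0.0, -1.0, -0.002], [-1.0, -0.0, -0.001]]
contact_force: [0.2, 0.6, 0.5]
width: 0.0854
```

```bash
python3 - <<'E'
from h import *
im=snapshot('top'); cv2.imwrite('pics/t4.png',cv2.resize(im[150:300,260:460],(800,600),interpolation=cv2.INTER_CUBIC))
s=sense();print(s['eef_pos'],s['qpos'])
h=cv2.cvtColor(im,cv2.COLOR_BGR2HSV); n,l,st,c=cv2.connectedComponentsWithStats(cv2.inRange(h,(18,150,120),(35,255,255)))
for i in range(1,n):
    if st[i,4]>3: print(c[i],st[i],[atz('top',c[i],z)[:2].round(4) for z in(.119,.139,.158)])
E
```

```text
[ 0.37989717 -0.2746926   0.26280569] [ 5.54883112e-01  2.15838919e-02 -1.69158706e-02  1.99703120e+00
  5.58888370e-06  1.12261008e+00 -1.03054680e+00]
[334.81818182 184.23636364] [330 180  10   9  55] [array([ 0.5874, -0.2048]), array([ 0.5855, -0.2006]), array([ 0.5838, -0.1966])]
[294.15384615 229.80769231] [291 227   8   7  26] [array([ 0.4613, -0.0946]), array([ 0.4621, -0.0927]), array([ 0.4629, -0.0909])]
[364.08695652 262.56521739] [361 260   8   7  23] [array([ 0.3753, -0.2856]), array([ 0.378 , -0.2797]), array([ 0.3805, -0.274 ])]
```

View pics/t4.png

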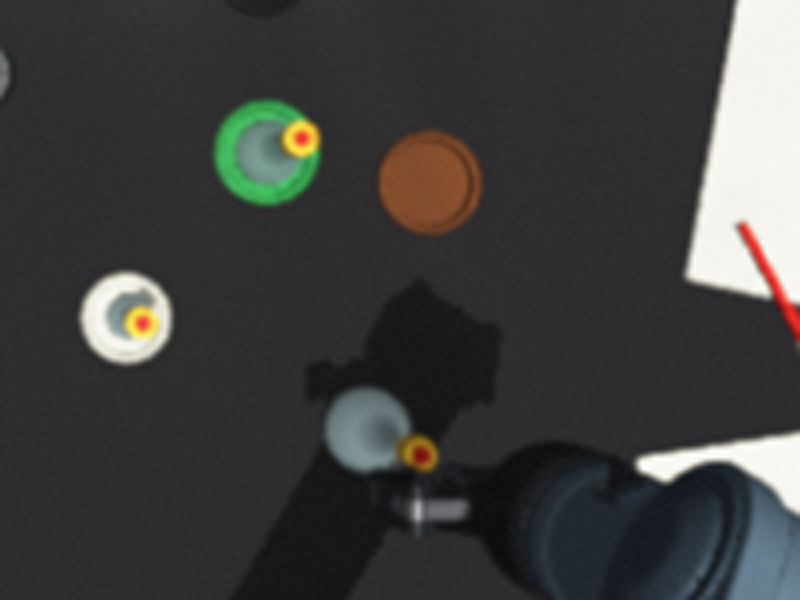

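The medium flask is centred in the green dish (stopper (302,138)) within about 1 mm, and the small one is unchanged. The large flask's stopper is at (420,454), at the gripper. Descend and grip.

>>> move_arm([
  [1,0.1,0.1,0,8.5],
  [2,0,0,0,8.5],
  [2.5,0,0,0,8.5],
  [2.5,0,0,0,8.5],
  [2,0,0,0,8.5],
  [1,0,0,0,8.5],
  [0.7,0,0,0,8.5],
  [0.4,0,0,0,8.5],
  [0,0,0,0,8.5],
  [0,0,0,0,6],
  [0,0,0,0,4.5],
  [0,0,0,0,3.5],
  [0,0,0,0,2.8],
  [0,0,0,0,2.3],
  [0,0,0,0,2],
  [0,0,0,0,1.5],
  [0,0,0,0,1.5],
  [0,0,0,0,1.5],
  [0,0,0,0,1.5],
])

```text
t: 24.7
eef_pos: [0.3778, -0.2763, 0.142]
eef_rot: [[0.0, 0.0, -1.0], [0.0, -1.0, -0.0], [-1.0, -0.0, -0.0]]
contact_force: [-0.2, 1.0, 4.2]
width: 0.0209
```

>>> move_arm([
  [-0.3,0,0,0,1.5],
  [-1,0,0,0,1.5],
  [-2,0,0,0,1.5],
  [-2.5,0,0,0,1.5],
  [-2.5,0,0,0,1.5],
  [-2.5,0,0,0,1.5],
  [-2.5,0,0,0,1.5],
  [-1.7,0,0,0,1.5],
  [-1,0,0,0,1.5],
  [0,0,0,0,1.5],
  [0,0,0,0,1.5],
])

```text
t: 25.8
eef_pos: [0.377, -0.2762, 0.3011]
eef_rot: [[-0.001, -0.0, -1.0], [0.001, -1.0, 0.0], [-1.0, -0.001, 0.001]]
contact_force: [-0.5, 0.4, -1.1]
width: 0.021
```

```bash
python3 - <<'E'
from h import *
im=snapshot('side'); cv2.imwrite('pics/s5.png',cv2.resize(im[60:230,220:390],(595,595),interpolation=cv2.INTER_CUBIC))
s=sense();print(s['eef_pos'],s['width'],s['contact_force'])
E
```

```text
[ 0.376763   -0.27603503  0.30051467] 0.020774759558935978 [ 0.67939482 -0.44207732 -1.71781301]
```

View pics/s5.png

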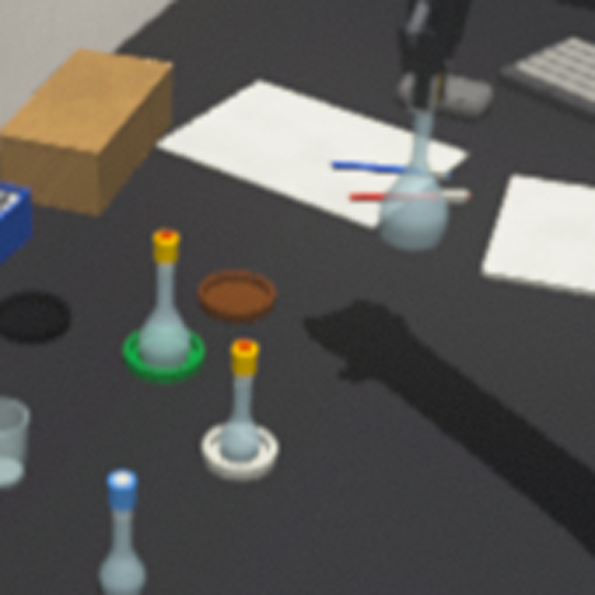

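The large flask hangs upright at (415,215), and the medium (165,335) and small (240,435) stand in their dishes. I'll carry it over the small flask in an arc, keeping clear of the base.

>>> move_arm([
  [0,-1.2,-0.4,0,1.5],
  [0,-2.4,-0.8,0,1.5],
  [0,-2.4,-0.8,0,1.5],
  [0,-2.4,-0.8,0,1.5],
  [0,-2.4,-0.8,0,1.5],
  [0,-2.4,-0.8,0,1.5],
  [0,-2.4,-0.8,0,1.5],
  [0,-2.4,-0.8,0,1.5],
  [0,-2.4,-0.8,0,1.5],
  [0,-2.4,-0.8,0,1.5],
  [0,-2.4,-0.8,0,1.5],
  [0,-2.4,-0.5,0,1.5],
  [0,-2.4,0,0,1.5],
  [0,-2.4,0.5,0,1.5],
  [0,-2.4,0.8,0,1.5],
  [0,-2.4,0.8,0,1.5],
  [0,-2.4,0.8,0,1.5],
  [0,-2.4,0.8,0,1.5],
  [0,-1.2,0.4,0,1.5],
  [0,0,0,0,1.5],
])

```text
t: 27.85
eef_pos: [0.4242, 0.158, 0.3013]
eef_rot: [[-0.001, 0.005, -1.0], [0.0, -1.0, -0.005], [-1.0, -0.0, 0.001]]
contact_force: [1.0, 0.2, -1.5]
width: 0.021
```

>>> move_arm([
  [0,-1.2,0.4,0,1.5],
  [0,-2.4,0.8,0,1.5],
  [0,-2.4,0.8,0,1.5],
  [0,-2.4,0.8,0,1.5],
  [0,-2.4,0.8,0,1.5],
  [0,-2.2,0.8,0,1.5],
  [0,-1.2,0.5,0,1.5],
  [0,0,0,0,1.5],
  [0,0,0,0,1.5],
  [0,0,0,0,1.5],
])

```text
t: 28.85
eef_pos: [0.3775, 0.2959, 0.3015]
eef_rot: [[-0.0, -0.003, -1.0], [-0.001, -1.0, 0.003], [-1.0, 0.001, 0.0]]
contact_force: [0.2, -0.3, -1.6]
width: 0.021
```

>>> move_arm([
  [0,-0.6,0.25,0,1.5],
  [1,0,0,0,1.5],
  [2,0,0,0,1.5],
  [2.5,0,0,0,1.5],
  [2.5,0,0,0,1.5],
  [2.5,0,0,0,1.5],
  [2,0,0,0,1.5],
  [1,0,0,0,1.5],
  [0.7,0,0,0,1.5],
  [0.5,0,0,0,1.5],
  [0,0,0,0,1.5],
  [0,0,0,0,1.5],
])

```text
t: 30.05
eef_pos: [0.3746, 0.3041, 0.1555]
eef_rot: [[0.001, -0.0, -1.0], [0.001, -1.0, 0.0], [-1.0, -0.001, -0.001]]
contact_force: [-0.4, 0.1, -0.4]
width: 0.0206
```

```bash
python3 - <<'E'
from h import *
im=snapshot('side'); cv2.imwrite('pics/s6.png',cv2.resize(im[200:340,170:310],(560,560),interpolation=cv2.INTER_CUBIC))
s=sense();print(s['eef_pos'],s['width'],s['contact_force'])
E
```

```text
[0.37465981 0.30411368 0.15562971] 0.02097004652676288 [ 0.72184006 -1.28773671 -0.0682544 ]
```

View pics/s6.png

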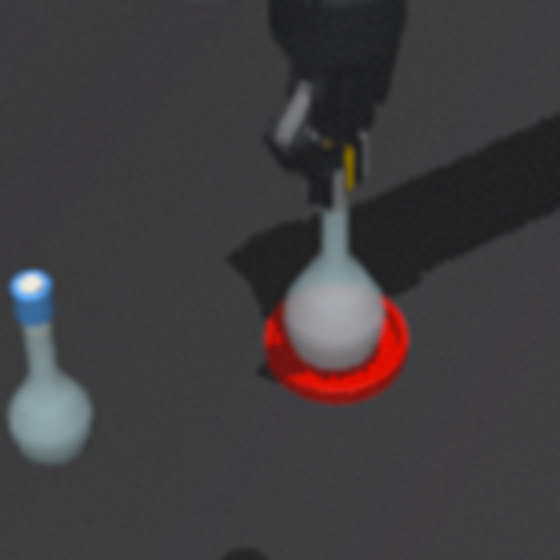

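The large flask (335,320) is centred over the red dish (337,345). Lower the last centimetre.

>>> move_arm([
  [0.3,0.1,0,0,1.5],
  [0.2,0,0,0,1.5],
  [0.2,0,0,0,1.5],
  [0.1,0,0,0,1.5],
  [0.1,0,0,0,1.5],
  [0.05,0,0,0,1.5],
  [0,0,0,0,1.5],
  [0,0,0,0,1.5],
])

```text
t: 30.9
eef_pos: [0.3744, 0.303, 0.1459]
eef_rot: [[0.001, 0.0, -1.0], [0.001, -1.0, -0.0], [-1.0, -0.001, -0.001]]
contact_force: [-1.2, -0.0, 4.6]
width: 0.0208
```

Contact (4.6 N). Release, rise, and move clear.

>>> move_arm([
  [0,0,0,0,2.2],
  [0,0,0,0,2.5],
  [0,0,0,0,3],
  [0,0,0,0,4],
  [0,0,0,0,5.5],
  [0,0,0,0,7],
  [0,0,0,0,8.5],
  [0,0,0,0,8.5],
  [-1,0,0,0,8.5],
  [-2,0,0,0,8.5],
  [-3,0,0,0,8.5],
  [-3,0,0,0,8.5],
  [-3,0,0,0,8.5],
  [-2,0,0,0,8.5],
  [0,0,0,0,8.5],
  [0,0,-2,0,8.5],
  [0,0,-4,0,8.5],
  [0,0,-4,0,8.5],
  [0,0,-4,0,8.5],
  [0,0,0,0,8.5],
])

```text
t: 32.9
eef_pos: [0.5195, 0.2993, 0.283]
eef_rot: [[-0.001, -0.008, -1.0], [-0.001, -1.0, 0.008], [-1.0, 0.001, 0.001]]
contact_force: [-0.0, -0.4, 0.1]
width: 0.0846
```

>>> move_arm([
  [0,0,0,0,8.5],
  [0,0,0,0,8.5],
  [0,0,0,0,8.5],
])

```text
t: 33.2
eef_pos: [0.5124, 0.3034, 0.2853]
eef_rot: [[-0.0, 0.002, -1.0], [-0.0, -1.0, -0.002], [-1.0, 0.0, 0.0]]
contact_force: [-0.1, 0.2, -0.7]
width: 0.0846
```

```bash
python3 - <<'E'
from h import *
im=snapshot('top'); im2=snapshot('side'); cv2.imwrite('pics/f1.png',np.vstack([im[130:300,60:460],im2[80:340,120:400][:,:].copy() if 0 else cv2.resize(im2[80:340,120:400],(400,371))]))
s=sense();print(s['eef_pos'],s['contact_force'])
for lo,hi in(((18,150,120),(35,255,255)),((98,90,140),(115,255,255))):
  h=cv2.cvtColor(im,cv2.COLOR_BGR2HSV); n,l,st,c=cv2.connectedComponentsWithStats(cv2.inRange(h,lo,hi))
  for i in range(1,n):
    if 15<st[i,4]<75: print(c[i].round(1),st[i,4],[atz('top',c[i],z)[:2].round(4) for z in(.119,.139,.162)])
E
```

```text
[0.512844   0.30313872 0.2856105 ] [-0.72195752  0.55583991  0.23645977]
[334.7 184.3] 54 [array([ 0.5872, -0.2046]), array([ 0.5854, -0.2004]), array([ 0.5834, -0.1956])]
[294.3 229.7] 27 [array([ 0.4614, -0.0949]), array([ 0.4623, -0.093 ]), array([ 0.4632, -0.0908])]
[143.  261.1] 59 [array([0.369 , 0.3166]), array([0.3718, 0.3099]), array([0.375 , 0.3021])]
[222.4 222.5] 20 [array([0.478 , 0.1012]), array([0.4785, 0.099 ]), array([0.479 , 0.0964])]
```

View pics/f1.png

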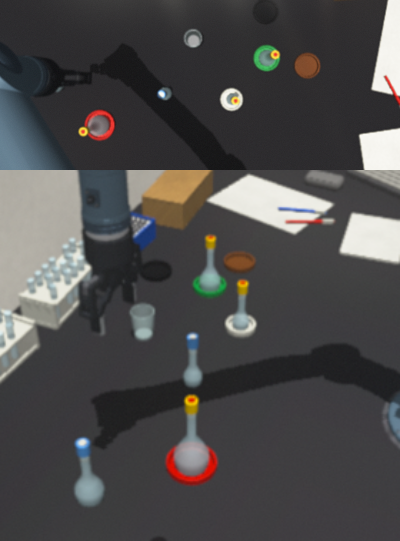

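All three flasks stand in their own holders, and both blue-stoppered flasks are upright in place. The gripper is clear, so I hand in.

```bash
python3 -c "
from workcell import *
print(sign_off())"
```

```text
the job is handed in; nothing more can be done
None
```

All three yellow-stoppered flasks are in their own holders and the job is handed in. I gripped each by its stopper in the order small, medium, large, lifted it over the other things, lowered it to light floor contact (4–6 N) and released it. The arm finished at about 33 s of the 93 s allowed. The hand-in gave no verdict.

The last top and side pictures showed:

| Flask | Holder | Distance from holder centre |
|---|---|---|
| small | white | about 2–3 mm |
| medium | green | under 1 mm |
| large | red | about 1 mm |

- **Yellow flasks:** all three are upright and released, and the gripper is clear with only sensor-level force readings.
- **Blue flasks:** both were upright and at their starts by eye in the side picture. In the top picture the arm covered blue_medium. The colour check put blue_small about 6 mm off its first reading, which I put down to the arm's shadow on its stopper; the limit is 30 mm.
- **Cameras disagreed:** positions from the side camera differed from the top camera's by up to about 1 cm in y. I relied on the top camera for positions.

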